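Bring a ratchet-propped drawing board down to its second notch

TASK

The tilting drawing board stands too steep: bring it down to its second notch from the bottom. Raise its free edge past the top notch until the pawl tips off, let the board down under control until it lies on its rests (this sets the pawl again), then raise it slowly to the second notch and leave it propped there on the pawl. Never let the board drop, and leave the things standing around it where they are.

Things in the scene. Friction and masses are not known exactly. Their poses are not given: they have to be found in the camera images.
- free_edge (a point): middle of the drawing board's free edge, half-way through its thickness. Plain plywood board, 192 mm wide along the edge, 12 mm thick, 210 mm from hinge axis to this edge. Its own -x runs from the hinge to the edge, y along the edge, z out of the working face. The space under the middle 140 mm of the edge is open, so fingers can reach under and push it up; it weighs about 0.7 kg, 3 N at the edge
- board_hinge (a point): middle of the hinge axis on the wooden stand, 118 mm above the table, in the plane of the board's underside. Fixed to the stand: -x points level from hinge to free edge, y along the hinge axis, z up. The stand is fixed; its rails are 166 mm long, 186 mm apart outside; two upright rests stand under the board's sides, 75 mm in from the free edge. A stack of plates 170 mm high stands near its -y side
- drawing_board (a joint): board's angle above level, rad: 0 lying on its rests, stop at 1.08. Four notches: it rests on the pawl at 0.19, 0.38, 0.58 and 0.77. Going up, the pawl clicks in about 0.04 above each of these; it holds the board only against falling. Between 0.94 and 1.03 it is thrown off. With the pawl off the board falls by its own weight. Raised faster than 1 rad/s the pawl may be flung off
- pawl (a joint): lean of the steel tumbler pawl (60 mm, beside the toothed steel quadrant on the stand's -y side), rad: 0 leaning into the teeth, up to 0.16 while a tooth passes, 0.85 tipped over away from them. It tips by gravity past 0.33. A pin at the top of the board's travel throws it off, another, in the last 0.06 before the board is down, sets it back. It need not be touched
- pigment_jar: bystander: pigment jar with screw lid, 52 mm across, 70 mm high; origin at the centre of its underside
- whetstone: bystander: grey whetstone block 58 x 100 x 46 mm, lying; origin at the centre of its underside
- tea_cup: bystander: dark tea cup 74 x 96 x 53 mm; origin on its underside

How it is judged:
By the outcome, as a careful person would: the job done as asked, in the order asked, and still so for the second after the job is handed in, with the robot touching nothing.
It also fails if it takes over 48 s, if anything falls off the work surface, if the arm or the gripper's body presses on something with over 40 N, if the wrist force passes 120 N, or if a joint passes its speed limit or range.

ROBOT

A 7-joint arm with a two-finger parallel gripper is mounted at the origin on a cart in front of the work surface, level with it; the furniture and walls round the work are solid. World frame = base frame: x ahead of the robot, y to its left, z up, the work surface at z = 0. Lengths are in m, angles in rad, forces in N, time in s.
With the tool pointing down it reaches from about 0.425 to 0.875 m from the base axis. Payload 4.7 kg.
Tool frame: the origin (TCP) lies on the centre line of the jaws, within the pads' length; the fingertips stand ahead of it and the grasp point (between the pads) lies 2 mm behind it (nose_length is the z of the fingertips in the tool frame, in m); z points along the fingers, y is the line along which they close (so a half turn about z gives the same grasp; the last joint's range is limited). The gripper opens to 87 mm and grips with 3 to 60 N. Pads are 19 mm wide; open, the fingers measure 117 mm over their backs; the gripper's body (75 mm by 190 mm) begins 51 mm behind the grasp point.
Start: joints at [1.132, 0.321, -0.07, 1.45, 0.023, 1.371, -0.057], TCP at [0.284, -0.585, 0.24] pointing down, gripper open.
Joint ranges: [-2.86, 2.86], [-0.3, 2.09], [-1.38, 1.24], [0.06, 2.45], [-1.56, 4.7], [0.09, 2.05], [-2.69, 2.69]. Speed limits (rad/s): [2.57, 2.57, 3.14, 3.14, 3.14, 3.14, 3.14].

INTERFACE

Orientations are given as a rotation vector (axis times angle).
In Python, from bench import * gives the robot as it stands.
- The arm moves only by the tool send_rows, never from a script. Its arguments are lists of equal length, an entry for each row: "xyz": the shift along the tool's x, y, z in mm, a list of three; "dr": the turn, a rotation vector about the tool's x, y, z in rad, a list of three. A call has exactly 10 rows; each row is the pose to reach, as a shift and turn from the pose commanded when the call began, along the tool's axes at that moment; what a row does not reach only later rows make up. A row lasts 1/12 s, in which the tool goes at most 41.7 mm and 7.16 degrees, less where a joint would pass 70% of its speed; a pose out of reach is approached as far as the arm can. A call with a gripper value outside its range is refused whole. "jaw" is the finger opening in mm, from 0 to 87, set as the call begins (left out, the last holds). The fingers move at their own pace and stop on an object; "grip_force" is the grip in N (left out, the last holds). Time passes only in rows, so rows that repeat a pose let the fingers close, or fill a call up. It gives the time, the measured TCP pose, the force, the opening and the grip force at its end, in the units of the state.
- get_state(): the state, without advancing time (a new reading comes with each control period).
- get_image(name): name is "scene" or "top" or "wrist"; returns the picture (420x560x3 uint8, red, green, blue); there is no depth.
- calibration(name): a dict with "vfov" (degrees; the focal length in pixels is half the picture's height over the tangent of half this angle, whatever the lens; pixels are square), "cx", "cy" (the principal point, pixels), "k1" (the pictures are not rectified: a ray, as slopes to the right and down, at radius r is drawn at 1 + k1 r^2 times it, then the intrinsics apply), "rvec" (rotation vector, rad) and "tvec" (3), from world to camera coordinates, as OpenCV has them; the wrist camera has in their place "hand_eye" (4x4, takes a point from camera to tool coordinates, whose origin is the TCP and whose axes are the flange's). Camera axes: x right, y down, z forward; pixel columns grow to the right and rows downward; lengths in m; the calibration is good to about 2 mm. A picture is of the moment at which its call begins: read the wrist's pose just before it. calibration takes no time and is no camera call.
- close_job(): hands the job in; it is judged then, once.
The state is a dict: "time": time; "joint_positions": joint angles; "qd": joint speeds; "joint_torque": joint torques, N m; "position": TCP position; "tool_rot": TCP orientation; "ft_force": force on the tool from outside, world axes, zero at the start; "torque": the same for the moment, N m; "grip_width": opening from 0.0 (shut) to 1.0 (fully open); "grip_force": force on a finger pad.
Only numpy, scipy, OpenCV 4.12 (cv2) and the standard library are available. Lean on these libraries where they do the work, as an engineer would, in place of code of your own. Each camera call takes 0.05 s, during which the arm holds its last target. There are 200 camera calls.

## Working session

There is one attempt and no reset: what is moved stays moved. The work goes in short steps, Python scripts to look and compute and a tool call to move; the robot and the scene stay as the last step left them, time stands still between calls to the robot, and variables do not carry over. Pictures are saved under pics/ and viewed, at most 10 in all, crops included, and the job is handed in when it is done.

Besides the shell and the picture viewer there is one more tool, called as name(argument=value, ...) on one line, values as JSON. send_rows: Moves the arm, as the interface text tells. Its arguments: {"type":"object","properties":{"xyz":{"type":"array"},"dr":{"type":"array"},"jaw":{"type":"number"},"grip_force":{"type":"number"}},"required":["xyz","dr"]}

```bash
mkdir -p pics
python3 - <<'E'
from bench import *
import cv2,numpy as np
s=get_state();print({k:np.round(v,3) for k,v in s.items()})
for n in("scene","top"):
    cv2.imwrite(f"pics/{n}0.png",get_image(n)[:,:,::-1]); print(n,calibration(n))
print(calibration("wrist"))
try: print(nose_length)
except Exception as e: print(e)
E
```

```text
{'time': np.float64(0.0), 'joint_positions': array([ 1.132,  0.322, -0.07 ,  1.452,  0.023,  1.371, -0.057]), 'qd': array([ 0.   , -0.   ,  0.   ,  0.001,  0.001, -0.001,  0.002]), 'joint_torque': array([-0.0000e+00, -4.9129e+01, -4.0400e-01, -3.1253e+01, -6.4000e-02,
        4.4000e-02,  0.0000e+00]), 'position': array([ 0.284, -0.584,  0.238]), 'tool_rot': array([-3.06e+00, -7.05e-01,  1.00e-03]), 'ft_force': array([ 0.214,  0.7  , -0.141]), 'torque': array([ 0.012,  0.059, -0.116]), 'grip_force': np.float64(0.0), 'grip_width': np.float64(0.999)}
scene {'vfov': 57.363951619584846, 'cx': 274.5703390915417, 'cy': 207.94647557977422, 'k1': 0.015673741177666307, 'rvec': array([ 0.79825414, -2.50653154,  1.20311241]), 'tvec': array([0.51511906, 0.15147743, 1.02690236])}
top {'vfov': 57.614515702240034, 'cx': 276.8981399119797, 'cy': 204.57677502453635, 'k1': -0.08925535797506416, 'rvec': array([ 2.16347951, -2.17714137,  0.10679311]), 'tvec': array([0.17736521, 0.4949638 , 1.05911655])}
{'vfov': 68.1404730934155, 'cx': 280.2882641632192, 'cy': 205.98703780443338, 'k1': -0.05034495760450842, 'hand_eye': array([[-2.83115341e-04, -9.58089158e-01, -2.86470041e-01,
         7.82186518e-02],
       [ 9.99999689e-01, -6.04190295e-05, -7.86219862e-04,
        -1.40470339e-04],
       [ 7.35960484e-04, -2.86470174e-01,  9.58088878e-01,
        -1.44433206e-01],
       [ 0.00000000e+00,  0.00000000e+00,  0.00000000e+00,
         1.00000000e+00]])}
0.017
```

View pics/scene0.png

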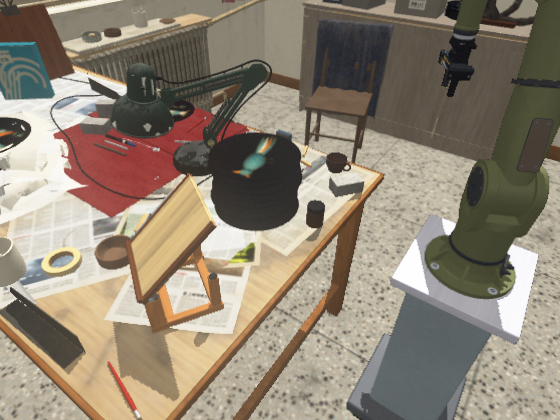

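View pics/top0.png

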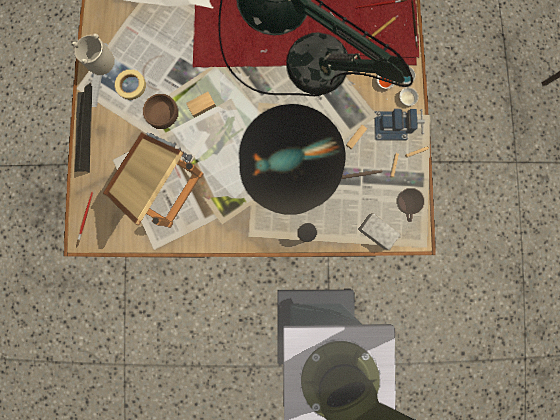

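Run:
```python
import cv2,numpy as np
a=cv2.imread('pics/scene0.png')[165:345,100:250]; b=cv2.imread('pics/top0.png')[120:255,80:230]
a=cv2.resize(a,(400,480),interpolation=2); b=cv2.resize(b,(400,360),interpolation=2)
c=np.zeros((480,800,3),np.uint8); c[:,:400]=a; c[:360,400:]=b; cv2.imwrite('pics/z.png',c)
```

```text
(no output)
```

View pics/z.png

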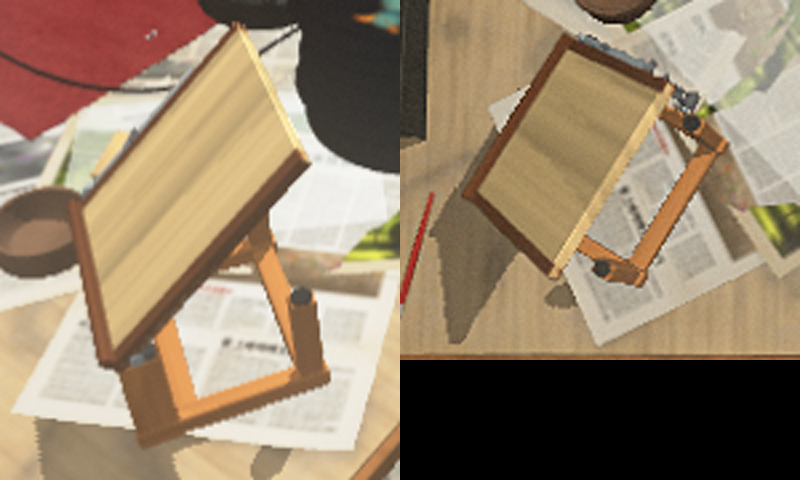

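```bash
cat > h.py <<'E'
from bench import *
import cv2,numpy as np
from scipy.spatial.transform import Rotation as R
def ray(n,p,st=None):
    c=calibration(n); f=210/np.tan(np.radians(c['vfov']/2))
    d=(np.array(p,float)-[c['cx'],c['cy']])/f; u=d.copy()
    for _ in range(20): u=d/(1+c['k1']*(u@u))
    v=np.r_[u,1]
    if n=='wrist':
        T=np.eye(4);T[:3,:3]=R.from_rotvec(st['tool_rot']).as_matrix();T[:3,3]=st['position'];T=T@c['hand_eye']
        return T[:3,3],T[:3,:3]@v/np.linalg.norm(v)
    M=R.from_rotvec(c['rvec']).as_matrix()
    return -M.T@c['tvec'],M.T@v/np.linalg.norm(v)
def tri(rs):
    A=sum(np.eye(3)-np.outer(d,d) for o,d in rs);b=sum((np.eye(3)-np.outer(d,d))@o for o,d in rs)
    x=np.linalg.solve(A,b);return x,max(np.linalg.norm(np.cross(x-o,d)) for o,d in rs)
def plane(r,z): o,d=r;return o+d*(z-o[2])/d[2]
E
python3 - <<'E'
from h import *
P={'A':((190,174.4),(180.5,153)),'B':((214.4,223.1),(138.1,222)),'C':((129.2,241.1),(143.7,134.2)),'D':((141.2,300.7),(105.1,192.4)),
'restR':((213,276),(189,166)),'restL':None}
Q={}
for k,v in P.items():
    if v: x,e=tri([ray('scene',v[0]),ray('top',v[1])]);Q[k]=x;print(k,x.round(4),round(e,4))
print(np.linalg.norm(Q['A']-Q['B']),np.linalg.norm(Q['C']-Q['D']),np.linalg.norm(Q['A']-Q['C']),np.linalg.norm(Q['B']-Q['D']))
f=(Q['A']+Q['B']-Q['C']-Q['D'])/2; print('dir',f,'yaw',np.arctan2(f[1],f[0]),'pitch',np.arctan2(f[2],np.hypot(*f[:2])),(Q['A']-Q['B']), (Q['A']+Q['B'])/2)
# stack of plates, jar, stone, cup (on tops)
for n,p,z in[('platesC',(292,158),.17),('plL',(240,160),.17),('plBot',(292,213),.17),('jar',(307,232),.07),('stone',(380,231),.046),('cup',(409,201),.053),('standcornerR',(200,172),.02),('standcornerB',(170,226),.02)]: print(n,plane(ray('top',p),z).round(3))
E
```

```text
A [0.5908 0.3908 0.2678] 0.0014
B [0.4358 0.4828 0.2668] 0.0008
C [0.6787 0.53   0.1194] 0.0006
D [0.5212 0.6284 0.1187] 0.0011
restR [ 0.5845  0.4187 -0.029 ] 0.0399
0.18033421376802705 0.18576806653420022 0.22163680720286674 0.22457137059015408
dir [-0.08664935 -0.14242197  0.14823494] yaw -2.117368534361252 pitch 0.7268049359453558 [ 0.15507528 -0.09203882  0.00097105] [0.51329369 0.43678507 0.2672835 ]
platesC [0.598 0.136 0.17 ]
plL [0.594 0.265 0.17 ]
plBot [0.461 0.137 0.17 ]
jar [0.417 0.093 0.07 ]
stone [ 0.418 -0.112  0.046]
cup [ 0.501 -0.195  0.053]
standcornerR [0.592 0.396 0.02 ]
standcornerB [0.437 0.48  0.02 ]
```

send_rows(xyz=[[28,-28,-7],[56,-56,-14],[84,-84,-21],[112,-112,-28],[140,-140,-35],[168,-168,-42],[196,-196,-49],[224,-224,-56],[252,-252,-63],[280,-280,-70]], dr=[[0,0,-0.04],[0,0,-0.08],[0,0,-0.12],[0,0,-0.16],[0,0,-0.2],[0,0,-0.24],[0,0,-0.28],[0,0,-0.32],[0,0,-0.36],[0,0,-0.4]], jaw=0, grip_force=20)

```text
time: 0.93
position: [0.4136, -0.2082, 0.3096]
tool_rot: [2.859, 1.302, -0.001]
ft_force: [0.6, -0.1, -0.9]
grip_width: 0.322
grip_force: 0.0
```

Run:
```python
from h import *
import bench
print([d for d in dir(bench) if d[0]!='_'])
s=get_state();print(s['joint_positions'].round(4),s['position'].round(4));print(R.from_rotvec(s['tool_rot']).as_matrix().round(3))
```

```text
['MotionError', 'calibration', 'close_job', 'get_image', 'get_state', 'nose_length']
[ 0.8235 -0.0955 -0.3823  1.7654 -0.0353  1.4651 -0.2697] [ 0.4136 -0.2082  0.3096]
[[ 0.657  0.754 -0.   ]
 [ 0.754 -0.657 -0.   ]
 [-0.001 -0.    -1.   ]]
```

send_rows(xyz=[[31,-22,-5],[62,-44,-10],[93,-66,-15],[124,-88,-20],[155,-110,-25],[186,-132,-30],[217,-154,-35],[248,-176,-40],[279,-198,-45],[310,-220,-50]], dr=[[0,0.04,0],[0,0.08,0],[0,0.12,0],[0,0.16,0],[0,0.2,0],[0,0.24,0],[0,0.28,0],[0,0.32,0],[0,0.36,0],[0,0.4,0]])

```text
time: 1.77
position: [0.4605, 0.1193, 0.3533]
tool_rot: [-2.666, -1.206, -0.53]
ft_force: [1.3, -0.9, -0.6]
grip_width: 0.003
grip_force: 0.0
```

Run:
```python
from h import *
s=get_state();print(s['joint_positions'].round(4),s['position'].round(4));print(R.from_rotvec(s['tool_rot']).as_matrix().round(3))
```

```text
[ 0.0596 -0.3015 -0.1341  1.9061 -0.3332  1.2642 -0.7372] [0.4605 0.1193 0.3533]
[[ 0.61   0.752  0.249]
 [ 0.693 -0.659  0.293]
 [ 0.385 -0.006 -0.923]]
```

```bash
cat > kin.py <<'E'
from h import *
import itertools
from scipy.optimize import least_squares
Q=np.array([[1.132,.322,-.07,1.452,.023,1.371,-.057],[.8235,-.0955,-.3823,1.7654,-.0353,1.4651,-.2697],[.0596,-.3015,-.1341,1.9061,-.3332,1.2642,-.7372]])
P=np.array([[.284,-.584,.238],[.4136,-.2082,.3096],[.4605,.1193,.3533]])
W=[[-3.06,-.705,.001],[2.859,1.302,-.001],[-2.666,-1.206,-.53]]
def rots(q,sg,c):
    M=R.identity();o=[]
    for i,(a,s) in enumerate(zip('zyzyzyz',sg)): M=M*R.from_euler(a,s*q[i]); o.append(M)
    o[-1]=M*R.from_euler('z',c); return o
if __name__=='__main__':
    best=[]
    for sg in itertools.product([1,-1],repeat=7):
        if sg[1]<0: continue
        for c in np.arange(4)*np.pi/2:
            e=max((R.from_rotvec(w).inv()*rots(q,sg,c)[-1]).magnitude() for q,w in zip(Q,W)); best.append((e,sg,c))
    best.sort(key=lambda t:t[0]); print(best[:3]); e,sg,c=best[0]
    # pos = h z + sum over links with x and z offsets : linear least squares
    A=[];b=[]
    for q,p in zip(Q,P):
        o=[r.as_matrix() for r in rots(q,sg,c)]
        A.append(np.c_[[0,0,1],o[1][:,2],o[3][:,2],o[5][:,2]]);b.append(p)
    A=np.vstack(A);b=np.hstack(b);x,r,_,sv=np.linalg.lstsq(A,b,rcond=None);print(x,A@x-b,sv)
E
python3 kin.py
```

```text
[(0.0010877936940127783, (-1, 1, -1, 1, -1, 1, -1), np.float64(1.5707963267948966)), (0.6382164958166868, (-1, 1, -1, -1, 1, -1, -1), np.float64(1.5707963267948966)), (0.6398820909332421, (-1, 1, -1, -1, -1, -1, -1), np.float64(1.5707963267948966))]
[0.20884164 0.44216901 0.51577694 0.28413279] [ 0.02152934  0.01690934  0.00246226  0.02022721  0.01753015  0.00074786
 -0.00643332  0.00636194 -0.00321012] [2.98570985 1.70586407 0.33261477 0.25481732]
```

Run:
```python
from kin import *
sg=(-1,1,-1,1,-1,1,-1);c=np.pi/2
O=[[r.as_matrix() for r in rots(q,sg,c)] for q in Q]
def fit(ex):
    A=np.vstack([np.c_[[0,0,1],o[1][:,2],o[3][:,2],o[5][:,2]] if not ex else np.column_stack([[0,0,1],o[1][:,2],o[3][:,2],o[5][:,2]]+[o[j][:,k] for j,k in ex]) for o in O])
    b=P.ravel();x=np.linalg.lstsq(A,b,rcond=None)[0];return np.abs(A@x-b).max(),x.round(4)
c1=[(j,k) for j in(0,1,2,3,4,5) for k in(0,1)]
L=[(fit(e),e) for n in(1,2) for e in itertools.combinations(c1,n)]
L.sort(key=lambda t:t[0][0])
for l in L[:10]:print(l)
for e in c1: print(e,fit([e]))
```

```text
((np.float64(6.814867800991609e-05), array([ 0.2493,  0.468 ,  0.5132,  0.3517, -0.0158, -0.0107])), ((0, 1), (3, 1)))
((np.float64(6.814867800991609e-05), array([ 0.2493,  0.468 ,  0.5132,  0.3517, -0.0158, -0.0107])), ((1, 1), (2, 1)))
((np.float64(6.814867801002711e-05), array([ 0.2493,  0.468 ,  0.5132,  0.3517, -0.0158, -0.0107])), ((0, 1), (2, 1)))
((np.float64(6.814867801002711e-05), array([ 0.2493,  0.468 ,  0.5132,  0.3517, -0.0158, -0.0107])), ((1, 1), (3, 1)))
((np.float64(0.0004681260115313446), array([ 0.2546,  0.4641,  0.5189,  0.3341, -0.0269,  0.0184])), ((0, 1), (4, 0)))
((np.float64(0.00046812601153142785), array([ 0.2546,  0.4641,  0.5189,  0.3341, -0.0269,  0.0184])), ((1, 1), (4, 0)))
((np.float64(0.0005004356186864567), array([ 0.2415,  0.4734,  0.5049,  0.3773, -0.0259, -0.0268])), ((3, 1), (4, 0)))
((np.float64(0.0005004356186864845), array([ 0.2415,  0.4734,  0.5049,  0.3773, -0.0259, -0.0268])), ((2, 1), (4, 0)))
((np.float64(0.0009192612403080558), array([ 0.2501,  0.4658,  0.5147,  0.3496, -0.0227, -0.0037])), ((1, 1), (5, 1)))
((np.float64(0.0009192612403
[... 522 characters left out ...]
4419, 0.5115, 0.2836, 0.0043]))
(2, 1) (np.float64(0.0018330151198306943), array([ 0.2488,  0.4725,  0.5098,  0.3565, -0.0266]))
(3, 0) (np.float64(0.02799183377254827), array([0.4956, 0.5535, 0.5584, 0.3099, 0.3678]))
(3, 1) (np.float64(0.0018330151198306943), array([ 0.2488,  0.4725,  0.5098,  0.3565, -0.0266]))
(4, 0) (np.float64(0.023322525236135483), array([ 0.1803,  0.4494,  0.4929,  0.3859, -0.1208]))
(4, 1) (np.float64(0.005363637312574554), array([ 0.2529,  0.4713,  0.5102,  0.3564, -0.0264]))
(5, 0) (np.float64(0.021678903320016596), array([ 0.2085,  0.443 ,  0.4786,  0.2921, -0.0365]))
(5, 1) (np.float64(0.0053636373125746095), array([ 0.2529,  0.4713,  0.5102,  0.3564, -0.0264]))
```

```bash
cat > ik.py <<'E'
from kin import rots,np,R,least_squares
sg=(-1,1,-1,1,-1,1,-1);c=np.pi/2
lo=np.array([-2.86,-.3,-1.38,.06,-1.56,.09,-2.69])+.03;hi=np.array([2.86,2.09,1.24,2.45,4.7,2.05,2.69])-.03
def fk(q):
    o=[r.as_matrix() for r in rots(q,sg,c)]
    return np.array([0,0,.2493])-.0158*o[0][:,1]+.468*o[1][:,2]-.0107*o[3][:,1]+.5132*o[3][:,2]+.3517*o[5][:,2],o[-1]
def Rt(tilt,yaw,roll=0): # tilt below horizontal; x up
    z=np.array([np.cos(tilt)*np.cos(yaw),np.cos(tilt)*np.sin(yaw),-np.sin(tilt)])
    y=np.array([np.sin(yaw),-np.cos(yaw),0]); x=np.cross(y,z)
    return np.c_[x,y,z]@R.from_euler('z',roll).as_matrix()
def ik(p,M,q0):
    f=lambda q:(lambda P,A:np.r_[(P-p)*5,R.from_matrix(A.T@M).as_rotvec()])(*fk(q))
    s=least_squares(f,np.clip(q0,lo+1e-3,hi-1e-3),bounds=(lo,hi),max_nfev=60);return s.x,np.abs(s.fun).max()
E
time python3 - <<'E'
from ik import *
rng=np.random.default_rng(0)
q2=np.array([.0596,-.3015,-.1341,1.9061,-.3332,1.2642,-.7372]);print(fk(q2)[0])
u=np.array([-.515,-.857])
hg=np.array([.586,.559])
for th in(0,.8,1.05):
  p=np.r_[hg+.21*np.cos(th)*u,.118+.21*np.sin(th)]-[0,0,.012]
  for tilt in(.2,.4,.6,.8):
    for yaw in(.6,.9,1.2):
      S=[]
      for k in range(8):
        q0=rng.uniform(lo,hi) if k else q2
        x,e=ik(p,Rt(tilt,yaw),q0)
        if e<2e-3: S.append(tuple(x.round(2)))
      b=min(S,key=lambda s:np.abs(np.array(s)-q2)[:6].max()) if S else None
      print(th,tilt,yaw,len(S),b and [float(v) for v in b],flush=True)
E
```

```text
[0.46048156 0.11931526 0.35337014]
0 0.2 0.6 0 None
0 0.2 0.9 0 None
0 0.2 1.2 0 None
0 0.4 0.6 0 None
0 0.4 0.9 0 None
0 0.4 1.2 1 [0.08, 0.31, -0.37, 2.37, 4.33, 0.83, 1.13]
0 0.6 0.6 0 None
0 0.6 0.9 0 None
0 0.6 1.2 4 [0.71, 0.37, -1.12, 2.3, -1.52, 0.4, 0.74]
0 0.8 0.6 0 None
0 0.8 0.9 3 [-0.03, 0.04, -0.57, 2.31, -1.31, 0.2, -0.03]
0 0.8 1.2 5 [-0.03, 0.12, -0.41, 2.22, -1.18, 0.5, 0.19]
0.8 0.2 0.6 1 [-0.0, 0.02, -0.88, 2.42, 2.71, 0.71, 1.87]
0.8 0.2 0.9 2 [-0.41, 0.02, -0.18, 2.42, 3.63, 0.71, 1.26]
0.8 0.2 1.2 0 None
0.8 0.4 0.6 2 [-0.77, -0.11, -0.1, 2.35, 2.37, 0.36, 2.19]
0.8 0.4 0.9 4 [-1.62, -0.24, 0.97, 2.37, 3.71, 0.26, 1.29]
0.8 0.4 1.2 2 [-1.35, 0.01, 0.99, 2.25, 4.58, 0.76, 0.58]
0.8 0.6 0.6 4 [0.04, -0.15, -0.83, 2.21, 0.75, 0.12, -2.51]
0.8 0.6 0.9 4 [-0.17, -0.11, -0.43, 2.2, -1.29, 0.29, -0.15]
0.8 0.6 1.2 5 [0.07, 0.01, -0.51, 2.1, -1.26, 0.64, 0.12]
0.8 0.8 0.6 3 [-0.17, -0.09, -0.62, 2.06, 0.24, 0.41, -1.96]
0.8 0.8 0.9 4 [-0.64, -0.08, -0.01, 2.07, -0.42, 0.43, -1.01]
0.8 0.8 1.2 2 [0.11, 0.02, -0.62, 1.97, -0.78, 0.67, -0.37]
1.05 0.2 0.6 3 [0.43, 0.14, -1.35, 2.31, 2.59, 0.68, 2.1]
1.05 0.2 0.9 2 [0.33, 0.07, -0.96, 2.3, 3.6, 0.6, 1.3]
1.05 0.2 1.2 3 [-1.5, 0.28, 1.19, 2.23, 4.2, 1.1, 0.73]
1.05 0.4 0.6 4 [-1.99, -0.23, 1.03, 2.27, 2.05, 0.46, 2.66]
1.05 0.4 0.9 2 [-1.86, -0.27, 1.14, 2.27, 3.48, 0.16, 1.52]
1.05 0.4 1.2 6 [0.77, 0.24, -1.29, 2.09, -1.5, 0.5, 0.46]
1.05 0.6 0.6 2 [0.04, -0.08, -0.86, 2.09, 0.78, 0.22, -2.51]
1.05 0.6 0.9 2 [-0.54, -0.07, -0.12, 2.1, -0.94, 0.25, -0.51]
1.05 0.6 1.2 2 [0.26, 0.06, -0.77, 1.99, -1.12, 0.59, -0.05]
1.05 0.8 0.6 4 [-0.15, -0.01, -0.68, 1.93, 0.34, 0.49, -2.04]
1.05 0.8 0.9 4 [-0.38, -0.02, -0.3, 1.94, -0.34, 0.48, -1.12]
1.05 0.8 1.2 2 [-0.28, 0.06, -0.28, 1.86, -0.69, 0.69, -0.5]
real	0m20.588s
user	0m20.948s
sys	0m0.043s
```

```bash
cat > plan.py <<'E'
from ik import *
import sys
u=np.array([-.515,-.857])/np.linalg.norm([.515,.857]); HG=np.array([.586,.559]); YB=np.array([u[1],-u[0]]); SH=.04
def tcp(th,M,dx=0,zc=-.005,sh=SH):
    E=np.r_[HG+.21*np.cos(th)*u+sh*YB,.118+.21*np.sin(th)]
    return E-M[:,0]*(.0095-dx)-M[:,2]*zc
def rel(p0,M0,p,M): return (M0.T@(p-p0)*1000).round(1),R.from_matrix(M0.T@M).as_rotvec().round(3)
E
python3 - <<'E'
from plan import *
q0=np.array([.0596,-.3015,-.1341,1.9061,-.3332,1.2642,-.7372]);p0,M0=fk(q0)
print(YB)
for t,y in((.8,1.1),(.8,1.2),(.7,1.2),(.8,1.3),(.7,1.35)):
    M=Rt(t,y);q=q0
    for nm,p in(('pre',tcp(.77,M,dx=-.03)-.05*M[:,2]),('und',tcp(.77,M,dx=-.03)),('1.05',tcp(1.05,M)),('.4',tcp(.4,M)),('0',tcp(0,M)),('out',tcp(.35,M,dx=-.03)-.06*M[:,2])):
        q,e=ik(p,M,q);print(t,y,nm,p.round(3),q.round(2),round(e,4))
E
```

```text
[-0.85713973  0.51508397]
0.8 1.1 pre [0.447 0.397 0.269] [-0.89 -0.24  0.29  2.16 -0.54  0.58 -0.69] 0.0
0.8 1.1 und [0.463 0.428 0.233] [-0.9  -0.12  0.27  2.13 -0.6   0.53 -0.66] 0.0288
0.8 1.1 1.05 [0.496 0.487 0.29 ] [-0.89 -0.04  0.22  1.95 -0.55  0.57 -0.77] 0.0
0.8 1.1 .4 [0.451 0.411 0.19 ] [-1.35 -0.17  0.72  2.25 -0.64  0.4  -0.54] 0.0
0.8 1.1 0 [0.442 0.397 0.108] [-1.66 -0.04  1.11  2.36 -1.25  0.36  0.1 ] 0.0
0.8 1.1 out [0.42  0.351 0.202] [-0.78 -0.27  0.26  2.33 -0.72  0.52 -0.43] 0.0
0.8 1.2 pre [0.452 0.395 0.269] [-0.15 -0.16 -0.32  2.11 -0.84  0.75 -0.34] 0.0
0.8 1.2 und [0.465 0.427 0.233] [-0.07 -0.06 -0.46  2.09 -0.87  0.63 -0.31] 0.0
0.8 1.2 1.05 [0.497 0.487 0.29 ] [-0.13  0.02 -0.49  1.9  -0.67  0.65 -0.57] 0.0
0.8 1.2 .4 [0.451 0.411 0.19 ] [-0.05 -0.05 -0.47  2.18 -0.96  0.58 -0.18] 0.0049
0.8 1.2 0 [0.442 0.396 0.108] [-0.03  0.07 -0.5   2.25 -1.09  0.46  0.03] 0.0362
0.8 1.2 out [0.426 0.348 0.202] [ 0.09 -0.19 -0.46  2.27 -1.03  0.74 -0.07] 0.0
0.7 1.2 pre [0.452 0.395 0.263] [-0.27 -0.17 -0.17  2.18 -1.03  0.69 -0.13] 0.0
0.7 1.2 und [0.466 0.43  0.23
[... 653 characters left out ...]
-0.87 -0.04  0.38  2.17 -0.95  0.65 -0.08] 0.0002
0.8 1.3 0 [0.443 0.396 0.108] [-0.8   0.07  0.32  2.21 -1.03  0.61  0.03] 0.0771
0.8 1.3 out [0.432 0.346 0.202] [ 0.9  -0.23 -1.13  2.2  -1.16  0.96  0.14] 0.0013
0.7 1.35 pre [0.461 0.392 0.263] [-0.2  -0.08 -0.17  2.11 -1.03  0.85  0.03] 0.0
0.7 1.35 und [0.469 0.429 0.231] [-0.22  0.01 -0.23  2.09 -1.09  0.75  0.06] 0.0
0.7 1.35 1.05 [0.497 0.488 0.29 ] [-0.29  0.05 -0.25  1.92 -0.95  0.74 -0.16] 0.0
0.7 1.35 .4 [0.452 0.412 0.189] [-0.08  0.02 -0.35  2.18 -1.17  0.72  0.2 ] 0.0
0.7 1.35 0 [0.443 0.397 0.108] [-0.04  0.15 -0.38  2.21 -1.2   0.65  0.34] 0.0508
0.7 1.35 out [0.435 0.345 0.195] [ 0.1  -0.07 -0.37  2.25 -1.15  0.86  0.27] 0.0
```

```bash
cat > go.py <<'E'
from plan import *
from bench import get_state
def cur():
    s=get_state();return s['position'],R.from_rotvec(s['tool_rot']).as_matrix(),s
E
python3 - <<'E'
from go import *
p0,M0,s=cur();M=Rt(.8,1.2);p=tcp(.77,M,dx=-.03)-.11*M[:,2]
print(p,rel(p0,M0,p,M))
E
```

```text
[0.43728411 0.35578748 0.31199087] (array([ 133.8, -173.1,  101.7]), array([ 0.188,  0.371, -0.296]))
```

send_rows(xyz=[[13,-17,10],[27,-35,20],[40,-52,30],[53,-69,40],[67,-87,51],[80,-104,61],[94,-121,71],[107,-138,81],[120,-156,91],[134,-173,102]], dr=[[0.019,0.037,-0.03],[0.038,0.074,-0.059],[0.056,0.111,-0.089],[0.075,0.148,-0.118],[0.094,0.186,-0.148],[0.113,0.223,-0.178],[0.132,0.26,-0.207],[0.15,0.297,-0.237],[0.169,0.334,-0.266],[0.188,0.371,-0.296]])

```text
time: 2.6
position: [0.4353, 0.3583, 0.3113]
tool_rot: [-2.118, -1.458, -0.86]
ft_force: [-0.2, 0.3, -0.2]
grip_width: 0.002
grip_force: 0.0
```

Run:
```python
from go import *
from bench import *
import cv2
p0,M0,s=cur();M=Rt(.8,1.2)
print(s['joint_positions'].round(3),p0,s['time'],s['ft_force'])
for d in(.11,.05,0):
    p=tcp(.77,M,dx=-.03)-d*M[:,2];print(rel(p0,M0,p,M))
cv2.imwrite('pics/w1.png',get_image('wrist')[:,:,::-1])
```

```text
[-0.233 -0.265 -0.163  2.104 -0.782  0.867 -0.377] [0.4352816  0.35825967 0.31132156] 2.6 [-0.23441441  0.27310075 -0.18605223]
(array([-0.7,  2.8, -1.6]), array([-0.004, -0.001,  0.004]))
(array([-0.7,  3. , 58.4]), array([-0.004, -0.001,  0.004]))
(array([ -0.7,   3.2, 108.4]), array([-0.004, -0.001,  0.004]))
```

View pics/w1.png

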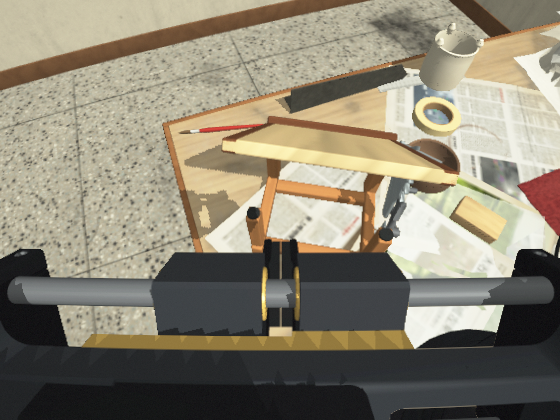

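Run:
```python
from h import *; from plan import HG,u,YB
s=get_state()
a=plane(ray('wrist',(224,152),s),.264);b=plane(ray('wrist',(457,184),s),.264)
print(a,b,np.linalg.norm(a-b),(a+b)/2,'edge dir',(a-b)/np.linalg.norm(a-b))
E_=HG+.21*np.cos(.77)*u;print(E_,E_+.096*YB,E_-.096*YB)
a=plane(ray('wrist',(223,142),s),.2725);b=plane(ray('wrist',(456,174),s),.2725);print(a,b,np.linalg.norm(a-b))
```

```text
[0.42831722 0.48102623 0.264     ] [0.5888843  0.38792376 0.264     ] 0.18560672550349513 [0.50860076 0.434475   0.264     ] edge dir [-0.86509299  0.50161152  0.        ]
[0.5083453  0.42977655] [0.42605989 0.47922461] [0.59063072 0.38032849]
[0.42978793 0.48409955 0.2725    ] [0.58634314 0.39277651 0.2725    ] 0.1812441254260792
```

send_rows(xyz=[[0,1,12],[0,2,24],[0,3,36],[0,3,48],[0,3,60],[0,3,72],[0,3,84],[0,3,96],[0,3,108],[0,3,108]], dr=[[0,0,0],[0,0,0],[0,0,0],[0,0,0],[0,0,0],[0,0,0],[0,0,0],[0,0,0],[0,0,0],[0,0,0]])

```text
time: 3.48
position: [0.4644, 0.4271, 0.2315]
tool_rot: [-2.121, -1.458, -0.853]
ft_force: [-1.4, -0.3, -0.1]
grip_width: 0.005
grip_force: 0.0
```

```bash
sed -i 's/.586,.559/.586,.562/' plan.py
python3 - <<'E'
from go import *
p0,M0,s=cur();M=Rt(.8,1.2)
print(s['joint_positions'].round(3),p0,s['time'],s['ft_force'].round(2))
for th in(.74,.77,.8,.85,.9,.95,1.0,1.02): print(th,rel(p0,M0,tcp(th,M),M))
E
```

```text
[-0.298 -0.06  -0.239  2.098 -0.846  0.633 -0.326] [0.46435638 0.42706696 0.231529  ] 3.4833 [-1.38 -0.32 -0.08]
0.74 (array([27.1, -1.2,  1.3]), array([-0.007,  0.004,  0.002]))
0.77 (array([33.4, -0.4,  1. ]), array([-0.007,  0.004,  0.002]))
0.8 (array([39.6,  0.3,  0.8]), array([-0.007,  0.004,  0.002]))
0.85 (array([50. ,  1.7,  1. ]), array([-0.007,  0.004,  0.002]))
0.9 (array([60.4,  3.1,  1.6]), array([-0.007,  0.004,  0.002]))
0.95 (array([70.8,  4.5,  2.8]), array([-0.007,  0.004,  0.002]))
1.0 (array([81. ,  6. ,  4.5]), array([-0.007,  0.004,  0.002]))
1.02 (array([85.1,  6.6,  5.3]), array([-0.007,  0.004,  0.002]))
```

send_rows(xyz=[[5,0,0],[10,0,0],[15,0,0],[20,0,1],[25,0,1],[29,0,1],[33,0,1],[37,0,1],[41,0,1],[45,1,1]], dr=[[0,0,0],[0,0,0],[0,0,0],[0,0,0],[0,0,0],[0,0,0],[0,0,0],[0,0,0],[0,0,0],[0,0,0]])

```text
time: 4.32
position: [0.4785, 0.4567, 0.2643]
tool_rot: [-2.122, -1.457, -0.857]
ft_force: [-0.8, -2.1, -1.0]
grip_width: 0.003
grip_force: 1.3
```

Run:
```python
from go import *
from bench import *
import cv2
p0,M0,s=cur();M=Rt(.8,1.2)
print(s['joint_positions'].round(3),p0,s['time'],s['ft_force'].round(2))
for th in(.8,.85,.9,.95,1.0,1.02): print(th,rel(p0,M0,tcp(th,M),M))
a=cv2.resize(get_image('scene')[165:345,100:250],(400,480));b=get_image('wrist')[60:340,120:480]
c=np.zeros((480,760,3),np.uint8);c[:,:400]=a;c[:280,400:]=b;cv2.imwrite('pics/c1.png',c[:,:,::-1])
```

```text
[-0.314 -0.036 -0.266  2.005 -0.756  0.647 -0.456] [0.4785371  0.45667814 0.26433165] 4.3167 [-0.8  -2.11 -1.  ]
0.8 (array([-6.7, -2.2,  1.7]), array([-0.003,  0.002,  0.002]))
0.85 (array([ 3.7, -0.9,  1.9]), array([-0.003,  0.002,  0.002]))
0.9 (array([14.1,  0.5,  2.6]), array([-0.003,  0.002,  0.002]))
0.95 (array([24.4,  1.9,  3.8]), array([-0.003,  0.002,  0.002]))
1.0 (array([34.7,  3.4,  5.5]), array([-0.003,  0.002,  0.002]))
1.02 (array([38.7,  4. ,  6.3]), array([-0.003,  0.002,  0.002]))
```

View pics/c1.png

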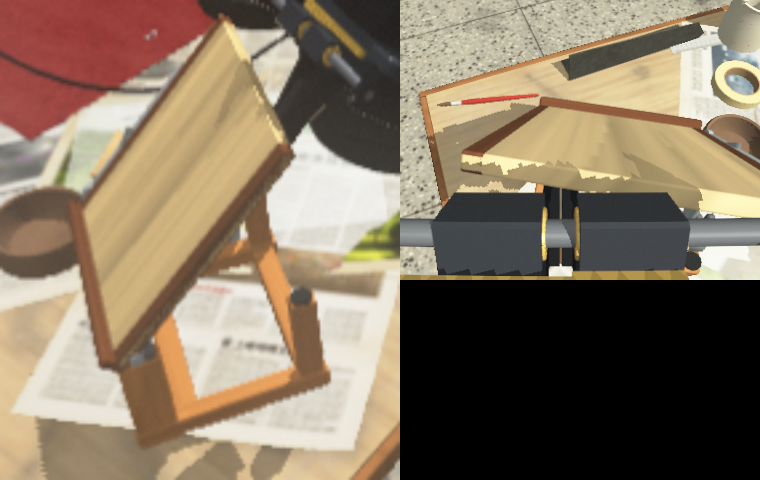

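send_rows(xyz=[[4,0,1],[8,0,2],[12,0,2],[16,1,3],[20,1,3],[24,2,4],[28,2,4],[32,3,5],[36,3,6],[37,4,6]], dr=[[0,0,0],[0,0,0],[0,0,0],[0,0,0],[0,0,0],[0,0,0],[0,0,0],[0,0,0],[0,0,0],[0,0,0]])

```text
time: 5.25
position: [0.4935, 0.4854, 0.2874]
tool_rot: [-2.119, -1.457, -0.861]
ft_force: [-0.3, -0.4, 1.0]
grip_width: 0.006
grip_force: 0.2
```

Run:
```python
from go import *
from bench import *
import cv2
p0,M0,s=cur();M=Rt(.8,1.2)
print(s['joint_positions'].round(3),p0,s['time'],s['ft_force'].round(2))
for th in(1.0,1.02): print(th,rel(p0,M0,tcp(th,M),M))
a=cv2.resize(get_image('scene')[165:345,100:250],(400,480));b=cv2.resize(get_image('top')[120:255,80:230],(400,360))
c=np.zeros((480,800,3),np.uint8);c[:,:400]=a;c[:360,400:]=b;cv2.imwrite('pics/c2.png',c[:,:,::-1])
```

```text
[-0.333  0.005 -0.285  1.919 -0.684  0.655 -0.551] [0.49349655 0.48544047 0.28738456] 5.25 [-0.32 -0.41  1.03]
1.0 (array([-4.5, -0.2, -0.4]), array([-0.003, -0.001,  0.003]))
1.02 (array([-0.4,  0.4,  0.5]), array([-0.003, -0.001,  0.003]))
```

View pics/c2.png

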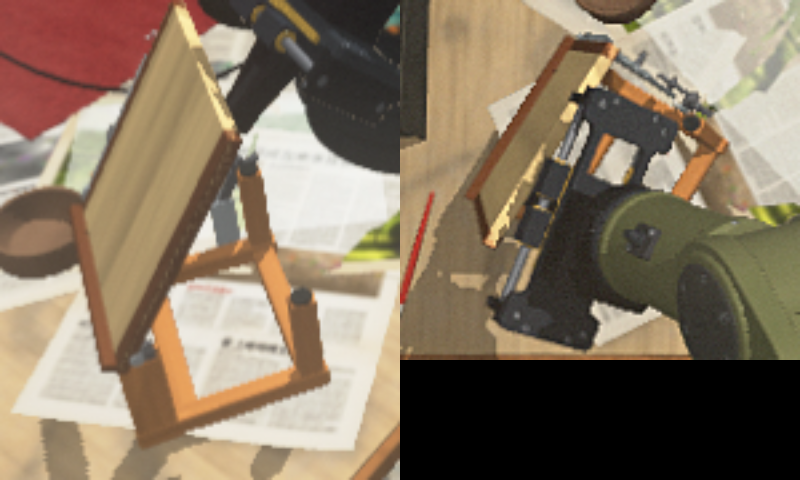

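Run:
```python
from h import *
from plan import HG,u
for a,b in(((189.25,216.75),(114.5,211.1)),((167.5,166.1),(161.75,136.9))):
    x,e=tri([ray('scene',a),ray('top',b)]);r=(x[:2]-HG)@u;z=x[2]-.118;print(x,e,'theta',np.arctan2(z,r)-np.arctan2(.012,.21))
```

```text
[0.45730729 0.52319098 0.29993838] 0.0005485570985500308 theta 1.0130431356800238
[0.61998255 0.42542853 0.29692611] 0.0009310546049703046 theta 1.0059614346988688
```

send_rows(xyz=[[1,0,0],[2,0,1],[3,0,1],[4,1,1],[4,1,1],[4,1,1],[4,1,1],[4,1,1],[4,1,1],[4,1,1]], dr=[[0,0,0],[0,0,0],[0,0,0],[0,0,0],[0,0,0],[0,0,0],[0,0,0],[0,0,0],[0,0,0],[0,0,0]])

```text
time: 6.18
position: [0.4953, 0.4872, 0.2881]
tool_rot: [-2.121, -1.457, -0.858]
ft_force: [-1.8, -1.0, -1.0]
grip_width: 0.011
grip_force: 0.8
```

Run:
```python
from go import *
from bench import *
import cv2
p0,M0,s=cur()
print(p0,s['time'],s['ft_force'].round(2))
t=get_image('top')[:,:,::-1];w=get_image('wrist')[:,:,::-1];cv2.imwrite('pics/t2.png',t)
z=lambda i:cv2.resize(i[125:185,145:215],(390,330),interpolation=2)
c=np.zeros((600,790,3),np.uint8);c[:330,:390]=z(cv2.imread('pics/top0.png'));c[:330,400:]=z(t);c[330:,:390]=w[100:370,170:560];cv2.imwrite('pics/c3.png',c)
```

```text
[0.4952933  0.48722887 0.28806331] 6.1833 [-1.79 -1.   -0.98]
```

View pics/c3.png

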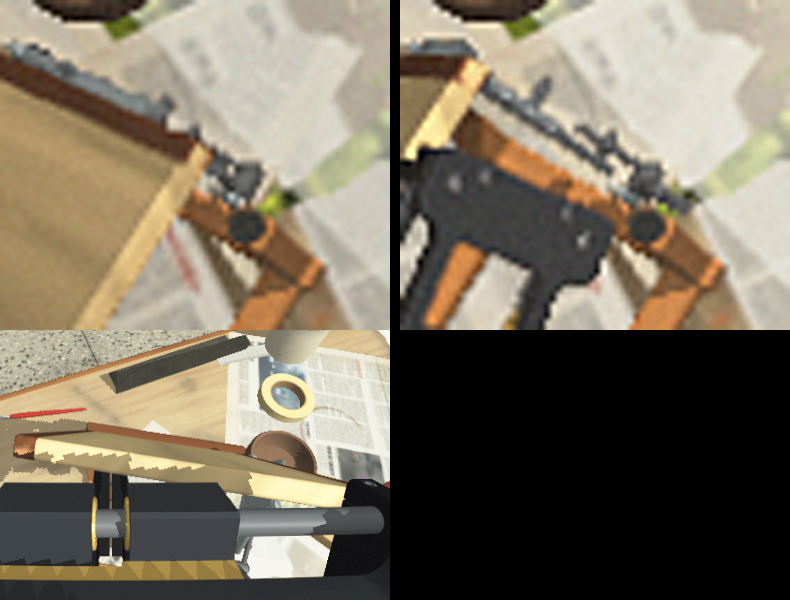

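```bash
cat > seq.py <<'E'
from go import *
p0,M0,s=cur();M=Rt(.8,1.2);print(p0,s['joint_positions'].round(2),s['time'],s['ft_force'].round(1))
for th in map(float,sys.argv[1:]):
    a,b=rel(p0,M0,tcp(th,M),M);print(th,a.round().astype(int).tolist(),b)
E
python3 seq.py 1.0 .95 .9 .85 .8 .75 .7
```

```text
[0.49530975 0.48721232 0.28805183] [-0.33  0.01 -0.29  1.91 -0.68  0.66 -0.56] 6.2833 [-0.4 -0.7 -1.1]
1.0 [-7, -1, -2] [-0.004  0.001  0.002]
0.95 [-17, -3, -3] [-0.004  0.001  0.002]
0.9 [-27, -4, -4] [-0.004  0.001  0.002]
0.85 [-38, -6, -5] [-0.004  0.001  0.002]
0.8 [-48, -7, -5] [-0.004  0.001  0.002]
0.75 [-58, -8, -5] [-0.004  0.001  0.002]
0.7 [-69, -9, -4] [-0.004  0.001  0.002]
```

send_rows(xyz=[[-6,-1,-1],[-12,-2,-2],[-18,-3,-3],[-24,-4,-4],[-30,-5,-4],[-36,-6,-5],[-42,-6,-5],[-48,-7,-5],[-54,-8,-5],[-60,-8,-5]], dr=[[0,0,0],[0,0,0],[0,0,0],[0,0,0],[0,0,0],[0,0,0],[0,0,0],[0,0,0],[0,0,0],[0,0,0]])

```text
time: 7.12
position: [0.4707, 0.4464, 0.2493]
tool_rot: [-2.12, -1.457, -0.858]
ft_force: [-1.4, -1.2, -2.0]
grip_width: 0.007
grip_force: 1.0
```

```bash
python3 seq.py .75 .7 .65 .6 .55 .5 .45
python3 - <<'E'
from bench import *
import cv2,numpy as np
w=get_image('wrist')[:,:,::-1];a=cv2.resize(get_image('scene')[165:345,100:250],(400,480))[:,:,::-1]
c=np.zeros((480,790,3),np.uint8);c[:,:400]=a;c[:270,400:]=w[100:370,170:560];cv2.imwrite('pics/c4.png',c)
E
```

```text
[0.47069471 0.4463778  0.24934177] [-0.31 -0.05 -0.26  2.05 -0.8   0.63 -0.4 ] 7.1167 [-1.4 -1.2 -2. ]
0.75 [2, 0, 0] [-0.004  0.001  0.003]
0.7 [-8, -1, 1] [-0.004  0.001  0.003]
0.65 [-18, -2, 2] [-0.004  0.001  0.003]
0.6 [-29, -3, 4] [-0.004  0.001  0.003]
0.55 [-39, -4, 6] [-0.004  0.001  0.003]
0.5 [-49, -5, 9] [-0.004  0.001  0.003]
0.45 [-59, -6, 13] [-0.004  0.001  0.003]
```

View pics/c4.png

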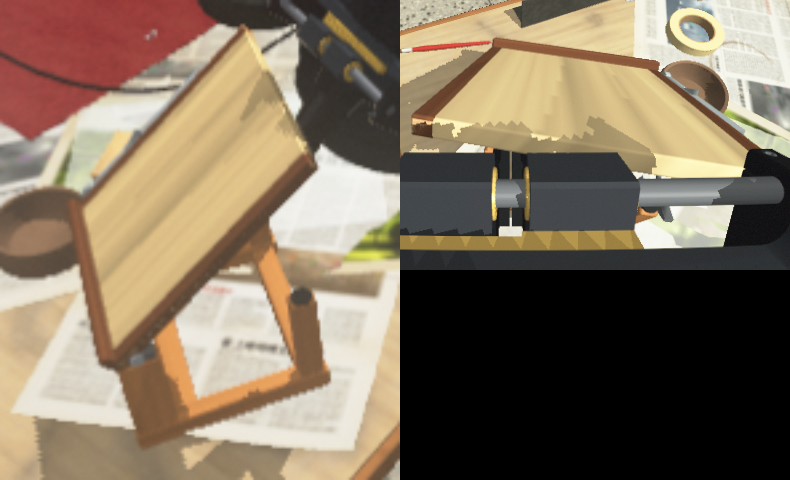

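send_rows(xyz=[[-6,-1,0],[-12,-1,1],[-18,-2,2],[-24,-3,3],[-30,-3,4],[-36,-4,5],[-42,-4,7],[-48,-5,9],[-54,-6,11],[-60,-6,13]], dr=[[0,0,0],[0,0,0],[0,0,0],[0,0,0],[0,0,0],[0,0,0],[0,0,0],[0,0,0],[0,0,0],[0,0,0]])

```text
time: 8.05
position: [0.4535, 0.4165, 0.1983]
tool_rot: [-2.121, -1.457, -0.859]
ft_force: [-0.7, -1.7, -2.7]
grip_width: 0.003
grip_force: 1.4
```

```bash
python3 seq.py .45 .4 .35 .3 .25 .2 .15 .1
```

```text
[0.45345007 0.41653433 0.1982745 ] [-0.3  -0.05 -0.23  2.17 -0.93  0.58 -0.22] 8.05 [-0.7 -1.7 -2.7]
0.45 [1, -1, 0] [-0.003  0.001  0.002]
0.4 [-9, -1, 4] [-0.003  0.001  0.002]
0.35 [-18, -2, 8] [-0.003  0.001  0.002]
0.3 [-27, -3, 13] [-0.003  0.001  0.002]
0.25 [-36, -3, 18] [-0.003  0.001  0.002]
0.2 [-45, -4, 24] [-0.003  0.001  0.002]
0.15 [-54, -4, 30] [-0.003  0.001  0.002]
0.1 [-62, -4, 37] [-0.003  0.001  0.002]
```

send_rows(xyz=[[-6,-1,2],[-12,-1,5],[-18,-2,8],[-24,-2,11],[-30,-3,15],[-36,-3,18],[-42,-4,22],[-48,-4,26],[-53,-4,29],[-58,-4,33]], dr=[[0,0,0],[0,0,0],[0,0,0],[0,0,0],[0,0,0],[0,0,0],[0,0,0],[0,0,0],[0,0,0],[0,0,0]])

```text
time: 8.88
position: [0.4431, 0.4009, 0.1343]
tool_rot: [-2.121, -1.456, -0.859]
ft_force: [-0.5, -1.3, -2.2]
grip_width: 0.006
grip_force: 2.0
```

```bash
python3 seq.py .12 .1 .05 0 -.05 -.08
```

```text
[0.44306184 0.40090848 0.13425562] [-0.3   0.01 -0.22  2.26 -1.14  0.51  0.04] 8.8833 [-0.5 -1.3 -2.2]
0.12 [-1, 0, 1] [-0.003  0.001  0.002]
0.1 [-4, 0, 4] [-0.003  0.001  0.002]
0.05 [-12, 0, 10] [-0.003  0.001  0.002]
0.0 [-20, 0, 18] [-0.003  0.001  0.002]
-0.05 [-27, 0, 26] [-0.003  0.001  0.002]
-0.08 [-31, 0, 30] [-0.003  0.001  0.002]
```

send_rows(xyz=[[-3,0,2],[-6,0,5],[-9,0,8],[-12,0,10],[-15,0,13],[-18,0,16],[-21,0,19],[-24,0,22],[-27,0,26],[-30,0,29]], dr=[[0,0,0],[0,0,0],[0,0,0],[0,0,0],[0,0,0],[0,0,0],[0,0,0],[0,0,0],[0,0,0],[0,0,0]])

```text
time: 9.72
position: [0.4433, 0.4003, 0.0938]
tool_rot: [-2.12, -1.457, -0.861]
ft_force: [0.7, 0.1, -0.0]
grip_width: 0.01
grip_force: 0.0
```

```bash
python3 seq.py 0 .1 .2 .3
python3 - <<'E'
from bench import *
import cv2,numpy as np
t=get_image('top')[:,:,::-1];a=cv2.resize(get_image('scene')[165:345,100:250],(400,480))[:,:,::-1]
cv2.imwrite('pics/t3.png',t)
z=lambda i:cv2.resize(i[125:185,145:215],(390,330),interpolation=2)
c=np.zeros((480,790,3),np.uint8);c[:,:400]=a;c[:330,400:]=z(t);cv2.imwrite('pics/c5.png',c)
E
```

```text
[0.44326376 0.40032804 0.09376251] [-0.29  0.09 -0.23  2.29 -1.31  0.46  0.25] 9.7167 [ 0.7  0.1 -0. ]
0.0 [9, -1, -11] [-0.003 -0.001  0.003]
0.1 [24, 0, -25] [-0.003 -0.001  0.003]
0.2 [41, 0, -38] [-0.003 -0.001  0.003]
0.3 [59, 1, -49] [-0.003 -0.001  0.003]
```

View pics/c5.png

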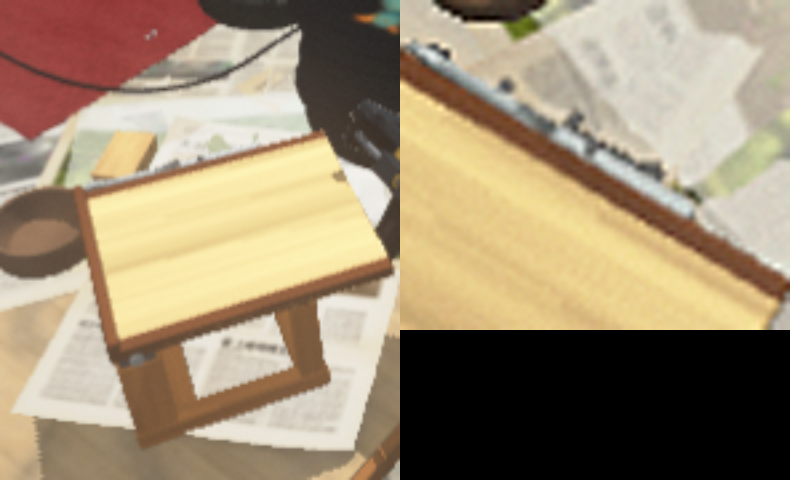

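send_rows(xyz=[[3,0,-4],[6,0,-8],[9,0,-11],[12,0,-14],[15,0,-17],[18,0,-20],[21,0,-22],[24,0,-25],[27,0,-28],[30,0,-30]], dr=[[0,0,0],[0,0,0],[0,0,0],[0,0,0],[0,0,0],[0,0,0],[0,0,0],[0,0,0],[0,0,0],[0,0,0]])

```text
time: 10.65
position: [0.4427, 0.4, 0.1358]
tool_rot: [-2.121, -1.457, -0.858]
ft_force: [-1.9, -5.2, -3.5]
grip_width: 0.005
grip_force: 3.0
```

```bash
python3 seq.py .1 .15 .2 .25 .3 .35
```

```text
[0.44270653 0.39996466 0.13575277] [-0.3   0.01 -0.22  2.26 -1.13  0.51  0.04] 10.65 [-1.9 -5.2 -3.5]
0.1 [-4, 0, 5] [-0.003  0.001  0.002]
0.15 [4, 0, -1] [-0.003  0.001  0.002]
0.2 [12, 0, -7] [-0.003  0.001  0.002]
0.25 [21, 1, -13] [-0.003  0.001  0.002]
0.3 [30, 1, -18] [-0.003  0.001  0.002]
0.35 [39, 2, -23] [-0.003  0.001  0.002]
```

Lifting as expected; go on to about 0.33.

send_rows(xyz=[[4,0,-1],[8,0,-4],[12,0,-7],[16,0,-10],[20,1,-12],[24,1,-14],[28,1,-17],[31,1,-19],[34,1,-20],[37,2,-22]], dr=[[0,0,0],[0,0,0],[0,0,0],[0,0,0],[0,0,0],[0,0,0],[0,0,0],[0,0,0],[0,0,0],[0,0,0]])

```text
time: 11.48
position: [0.4484, 0.4096, 0.1771]
tool_rot: [-2.121, -1.457, -0.857]
ft_force: [-3.2, -4.7, -2.2]
grip_width: 0.003
grip_force: 4.3
```

```bash
python3 seq.py .35 .4 .45 .48 .5 .4 .3
```

```text
[0.44836766 0.40961405 0.17708357] [-0.3  -0.04 -0.22  2.2  -0.99  0.56 -0.14] 11.4833 [-3.2 -4.7 -2.2]
0.35 [3, 0, -1] [-0.004  0.002  0.002]
0.4 [12, 1, -6] [-0.004  0.002  0.002]
0.45 [22, 2, -10] [-0.004  0.002  0.002]
0.48 [28, 2, -12] [-0.004  0.002  0.002]
0.5 [32, 2, -13] [-0.004  0.002  0.002]
0.4 [12, 1, -6] [-0.004  0.002  0.002]
0.3 [-7, 0, 4] [-0.004  0.002  0.002]
```

send_rows(xyz=[[3,0,-1],[6,0,-3],[9,1,-4],[12,1,-6],[15,1,-7],[18,1,-8],[21,2,-9],[24,2,-10],[27,2,-11],[29,2,-12]], dr=[[0,0,0],[0,0,0],[0,0,0],[0,0,0],[0,0,0],[0,0,0],[0,0,0],[0,0,0],[0,0,0],[0,0,0]])

```text
time: 12.32
position: [0.4552, 0.4213, 0.2069]
tool_rot: [-2.12, -1.457, -0.859]
ft_force: [-1.5, -2.8, -1.6]
grip_width: 0.005
grip_force: 1.7
```

```bash
python3 seq.py .48 .45 .4 .35 .3
```

```text
[0.45519814 0.42134727 0.20685809] [-0.3  -0.06 -0.24  2.15 -0.91  0.59 -0.25] 12.3167 [-1.5 -2.8 -1.6]
0.48 [-3, 0, 0] [-0.003  0.     0.003]
0.45 [-8, 0, 2] [-0.003  0.     0.003]
0.4 [-18, -1, 6] [-0.003  0.     0.003]
0.35 [-28, -2, 11] [-0.003  0.     0.003]
0.3 [-37, -2, 16] [-0.003  0.     0.003]
```

send_rows(xyz=[[-3,0,0],[-6,0,1],[-9,0,2],[-12,-1,4],[-15,-1,5],[-18,-1,6],[-21,-1,7],[-24,-2,9],[-27,-2,10],[-31,-2,12]], dr=[[0,0,0],[0,0,0],[0,0,0],[0,0,0],[0,0,0],[0,0,0],[0,0,0],[0,0,0],[0,0,0],[0,0,0]])

```text
time: 13.15
position: [0.4488, 0.4093, 0.1767]
tool_rot: [-2.12, -1.457, -0.862]
ft_force: [-0.2, -0.2, 0.5]
grip_width: 0.005
grip_force: 0.0
```

```bash
python3 seq.py .35 .3
python3 - <<'E'
from bench import *
import cv2,numpy as np
w=get_image('wrist')[:,:,::-1];a=cv2.resize(get_image('scene')[165:345,100:250],(400,480))[:,:,::-1]
c=np.zeros((480,790,3),np.uint8);c[:,:400]=a;c[:270,400:]=w[100:370,170:560];cv2.imwrite('pics/c6.png',c)
E
```

```text
[0.44881571 0.40925095 0.17670397] [-0.3  -0.04 -0.22  2.21 -1.    0.56 -0.13] 13.15 [-0.2 -0.2  0.5]
0.35 [3, 0, -1] [-0.002 -0.001  0.003]
0.3 [-6, -1, 3] [-0.002 -0.001  0.003]
```

View pics/c6.png

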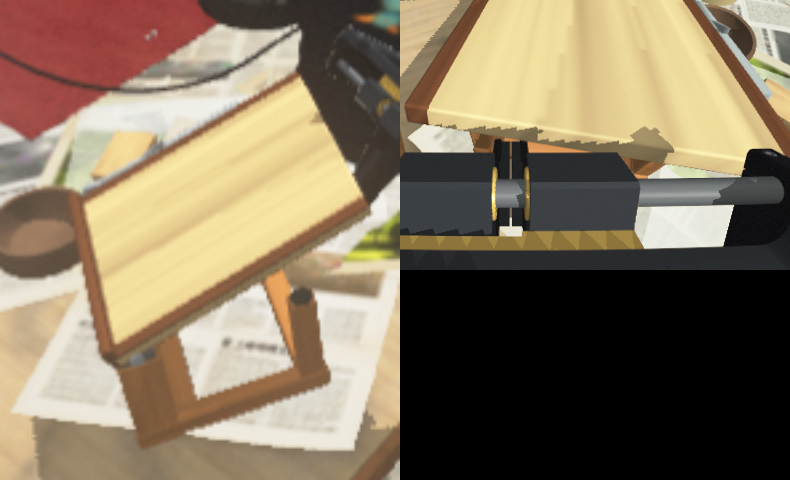

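Run:
```python
from h import *; from plan import HG,u,YB
c=calibration('scene');f=210/np.tan(np.radians(c['vfov']/2));K=np.array([[f,0,c['cx']],[0,f,c['cy']],[0,0,1]])
for th in(.19,.38,.58,.77):
    o=[]
    for s in(.096,-.096):
        r=.21*np.cos(th)-.012*np.sin(th);z=.118+.21*np.sin(th)+.012*np.cos(th)
        o.append(np.r_[HG+u*r+s*YB,z])
    p=cv2.projectPoints(np.array(o),c['rvec'],c['tvec'],K,np.array([c['k1'],0,0,0]))[0].reshape(-1,2);print(th,((p-[100,165])*400/150).round().tolist())
```

```text
0.19 [[391.0, 234.0], [317.0, 98.0]]
0.38 [[373.0, 205.0], [300.0, 68.0]]
0.58 [[343.0, 177.0], [272.0, 41.0]]
0.77 [[305.0, 157.0], [238.0, 19.0]]
```

send_rows(xyz=[[-4,0,0],[-8,0,0],[-12,0,0],[-14,0,-8],[-14,0,-20],[-14,0,-35],[-14,0,-50],[-14,0,-65],[-14,0,-80],[-14,0,-95]], dr=[[0,0,0],[0,0,0],[0,0,0],[0,0,0],[0,0,0],[0,0,0],[0,0,0],[0,0,0],[0,0,0],[0,0,0]])

```text
time: 14.08
position: [0.4205, 0.3367, 0.2351]
tool_rot: [-2.121, -1.457, -0.859]
ft_force: [0.1, 0.5, -0.6]
grip_width: 0.005
grip_force: 0.0
```

Run:
```python
from bench import *
import cv2,numpy as np
n=get_image('scene')[:,:,::-1];cv2.imwrite('pics/s7.png',n);t=get_image('top')[:,:,::-1]
o=cv2.resize(cv2.imread('pics/c6.png')[:,:400],(150,180),interpolation=cv2.INTER_AREA);a=n[165:345,100:250]
g=lambda i:cv2.cvtColor(np.ascontiguousarray(i),6).astype(np.float32)
print(cv2.phaseCorrelate(g(o)[20:130,25:115],g(a)[20:130,25:115]),np.abs(g(o)-g(a))[30:130,30:110].mean())
t0=cv2.imread('pics/top0.png')
for nm,(x,y) in dict(jar=(307,232),stone=(380,231),cup=(409,201)).items():
    s=np.s_[y-18:y+18,x-18:x+18];print(nm,np.abs(g(t0[s])-g(t[s])).mean())
s0=cv2.imread('pics/scene0.png')
for nm,(x,y) in dict(jar=(315,213),stone=(346,185),cup=(338,162)).items():
    s=np.s_[y-14:y+14,x-14:x+14];print(nm,np.abs(g(s0[s])-g(n[s])).mean())
```

```text
((0.013265334513697269, 0.016435914341656144), 0.998969457326112) 1.934625
jar 9.196759
stone 9.96142
cup 8.12963
jar 15.197704
stone 1.3647959
cup 4.024235
```

```bash
python3 -c "
from bench import *
print(close_job())"
```

```text
the job is handed in; nothing more can be done
None
```

The board was raised past the top notch until the pawl tipped off, lowered under control onto its rests, then raised to the second notch (camera check matches 0.38 rad). It is propped on the pawl with the arm clear; I never moved the arm against the jar, whetstone or cup, though my image comparison of them was inconclusive. Handed in at about 14 s.

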